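Fit the sprung earring bar into the display stand

TASK

Take the dark pearl-studded bar from its wooden rest and fit it, pearls up, between the two walnut cheeks of the display stand: press its brass sprung tip into the groove of the tall cheek to shorten the bar, slide it down to the bottom of the groove, and ease it out so that the steel tip goes fully home in the low cheek's recess; then let go. Feel your way gently, as the cheeks' exact height and position are not known: never force either tip (22 N at most), and leave the other things on the desk undisturbed.

Things in the scene. Friction and masses are not known exactly. Their poses are not given: they have to be found in the camera images.
- stand: Fixed display stand: black base 80 (x) x 240 (y) x 12 mm, a column at each end bearing a walnut cheek. Origin: centre of the underside; y runs from tall to low cheek. Inner faces 140 mm apart, nominally at y = -70 and +70. The cheeks were clamped by hand as a pair and this pose does NOT show where: shifted together up to 8 mm either way along y, and groove floor 40 to 80 mm above the table.
- tall_column (a point): Top centre of the tall column (122 mm above the table, at the stand's y = -92). Its walnut cheek is 42 mm wide in x, 16 thick, its top 80 mm above the groove floor. The groove in its inner face is upright, 16 mm wide, centred on the stand's x = 0, 5 mm deep, open at the top, closed below by a flat floor. Groove back to recess back: 150 mm; groove back to the low cheek's inner face: 145 mm.
- low_column (a point): Top centre of the low column (80 mm above the table, at the stand's y = +92). Its walnut cheek is 42 mm wide in x, 16 thick, its top 17 mm above the level of the tall cheek's groove floor. The blind recess in its inner face is 16 mm wide, centred on x = 0, 12 mm high, 5 mm deep, reaching from 2 mm below to 10 mm above that floor level. Nothing on the stand moves.
- rest: Fixed pale wooden rest on which the bar lies at the start: base plate 60 (x) x 130 (y) x 6 mm with two blocks 50 mm wide in x, at y = 37 to 53 mm either side, tops 30 mm above the table. The bar's middle is free beneath, down to the 6 mm plate. Origin: centre of the underside.
- bar_center (a point): Centre of the dark walnut bar to be fitted: 20 (x) x 120 (y) x 20 mm, about 0.17 kg, pearls 10 mm high on top at 32 and 48 mm either side of the centre; the middle is free to be gripped across x. Its centre starts 40 mm above the table. y runs from the sprung tip to the fixed tip, z up. Both tips lie on the bar's centre line; free length over the tips 152 mm.
- sprung_tip: Round-ended brass plunger, 8 mm diameter, polished (friction about 0.3), sticking out 22 mm from the bar's -y end; origin at its outermost point, 82 mm from the bar's centre when free. It can be pushed in along y by 10 mm against a spring: 3 N to start, plus 0.5 N per mm (8 N at the end of its travel, where it stops hard).
- fixed_tip: Round-ended steel pin, 8 mm diameter, fixed, polished, sticking out 10 mm from the bar's +y end; origin at its outermost point, 70 mm from the bar's centre.
- studs_white: Bystander to leave alone: walnut block 34 x 75 x 12 mm carrying two white pearl studs; origin at the centre of its underside.
- studs_grey: Bystander to leave alone: walnut block 34 x 75 x 12 mm carrying two grey pearl studs; origin at the centre of its underside.
- studs_gold: Bystander to leave alone: walnut block 34 x 75 x 12 mm carrying two gold studs; origin at the centre of its underside.
- plain_bar: Bystander to leave alone: plain lighter-brown wooden bar 20 x 120 x 20 mm without tips or pearls; not the one to fit; origin at the centre of its underside.
- ring_box: Bystander to leave alone: blue ring box 55 x 55 x 35 mm; origin at the centre of its underside.
- polish_jar: Bystander to leave alone: small jar, 52 mm across, 50 mm tall; origin at the centre of its underside.
- card: Bystander to leave alone: wooden foot 40 x 55 x 14 mm with an upright white earring card, 64 mm tall in all; origin at the centre of its underside.

How it is judged:
On the way, in this order (a step that is already met when the one before it is completed fails the run):
1. the bar is lifted off its rest (height (world z) of bar_center above 0.06 m), for 0.1 s.
2. the sprung tip is pressed in by at least 6 mm at the tall cheek (distance between sprung_tip and fixed_tip below 0.146 m and y of sprung_tip in the frame of stand between -0.088 and -0.062 m), for 0.1 s.
At the end, for the whole second after the job is handed in: Bar at rest, pearls up (0.35 rad), along the stand's y (0.09 rad), sprung tip in the tall cheek's groove, fixed tip in the low cheek's recess: 147.5-151.2 mm over the tips (150 is home), tips 64-86 mm from the stand's middle along y, within 7 mm across, bar centre 37-92 mm above the table (distance between sprung_tip and fixed_tip between 0.1475 and 0.1512 m and y of sprung_tip in the frame of stand between -0.086 and -0.064 m and y of fixed_tip in the frame of stand between 0.064 and 0.086 m and x of sprung_tip in the frame of stand between -0.007 and 0.007 m and x of fixed_tip in the frame of stand between -0.007 and 0.007 m and z of bar_center in the frame of stand between 0.037 and 0.092 m and angle between the y axis of bar_center and the y axis of stand, either way round below 0.09 rad and angle between bar_center's own z axis and vertical below 0.35 rad and linear speed of sprung_tip below 0.02 m/s); the robot touches nothing.
It fails at once if a tip of the bar is pressed on anything with more than 22 N (contact force between any of sprung_tip, fixed_tip and anything else above 22 N).
It fails at once if a bystander is moved by more than 20 mm (distance of any of studs_white, studs_grey, studs_gold, plain_bar, ring_box, polish_jar, card from where it was at the start of the episode above 0.02 m).
It also fails if it takes over 51 s, if anything falls off the work surface, if the arm or the gripper's body presses on something with over 40 N, if the wrist force passes 120 N, or if a joint passes its speed limit or range.

ROBOT

A 7-joint arm with a two-finger parallel gripper is mounted at the origin on the work surface. World frame = base frame: x ahead of the robot, y to its left, z up, the work surface at z = 0. Lengths are in m, angles in rad, forces in N, time in s.
With the tool pointing down it reaches from about 0.425 to 0.875 m from the base axis. Payload 8.4 kg.
Tool frame: the origin (TCP) lies at the very end of the fingers, on their centre line; the grasp point (between the pads) lies 19 mm behind it (ctrl.grip_point_offset is the distance from the TCP to the grasp point, in m); z points along the fingers, y is the line along which they close (so a half turn about z gives the same grasp; the last joint's range is limited). The gripper opens to 87 mm and grips with 3 to 60 N. Pads are 19 mm wide; open, the fingers measure 117 mm over their backs; the gripper's body (75 mm by 190 mm) begins 51 mm behind the grasp point.
Start: joints at [1.033, 0.333, 0.04, 1.465, -0.013, 1.343, -0.059], TCP at [0.276, -0.588, 0.223] pointing down, gripper open.
Joint ranges: [-2.58, 2.58], [-0.38, 2.09], [-1.3, 1.39], [0.25, 2.4], [-1.5, 4.64], [0.08, 2.09], [-2.65, 2.65]. Speed limits (rad/s): [2.22, 2.22, 2.79, 2.79, 3.14, 3.14, 3.14].

INTERFACE

Orientations are given as a 3x3 rotation matrix whose columns are the frame's x, y, z axes.
In Python, from bench import ctrl gives the robot as it stands.
- The arm moves only by the tool move_arm, never from a script. Its argument "deltas" is a list of rows, each a list of 7 numbers: the turn, a rotation vector about the world's x, y, z in units of 8 degrees (1.0 is 8 degrees), then the shift along the world's x, y, z in units of 30 mm (1.0 is 30 mm), then the opening, from 0 (shut) to 1 (fully open). In form: [[rx, ry, rz, tx, ty, tz, claw], ...]. A call has 1 to 10 rows; each row is the pose to reach, as a shift and turn from the pose commanded when the call began; what a row does not reach only later rows make up. A row lasts 1/10 s, in which the tool goes at most 50 mm and 8.59 degrees, less where a joint would pass 70% of its speed; a pose out of reach is approached as far as the arm can. A call with a gripper value outside its range is refused whole. The fingers move at their own pace and stop on an object; the grip force is fixed at half the most. Time passes only in rows, so rows that repeat a pose let the fingers close. It gives the time, the measured TCP pose, the force, the opening and the grip force at its end, in the units of the state.
- ctrl.read_state(): the state, without advancing time (a new reading comes with each control period).
- ctrl.snapshot(name): name is "side" or "top" or "wrist"; returns a dict with "img" (384x512x3 uint8, blue, green, red), "range_z" (384x512 float32, m along the optical axis (not along the pixel's ray), 0 where there is no reading), "fx", "fy", "cx", "cy" (pixels), "k1" (the pictures are not rectified: a ray, as slopes to the right and down, at radius r is drawn at 1 + k1 r^2 times it, then the intrinsics apply), "R" (3x3) and "t" (3): a world point X has camera coordinates R X + t; the wrist camera has in their place "hand_eye" (4x4, takes a point from camera to tool coordinates, whose origin is the TCP and whose axes are the flange's). Camera axes: x right, y down, z forward; pixel columns grow to the right and rows downward; lengths in m; the calibration is good to about 2 mm. A picture is of the moment at which its call begins: read the wrist's pose just before it.
- ctrl.close_job(): hands the job in; it is judged then, once.
The state is a dict: "clock": time; "joints": joint angles; "joint_vel": joint speeds; "tau": joint torques, N m; "ee_pos": TCP position; "eef_rot": TCP orientation; "wrist_force": force on the tool from outside, world axes, zero at the start; "wrist_torque": the same for the moment, N m; "width": opening from 0.0 (shut) to 1.0 (fully open); "finger_force": force on a finger pad.
Only numpy, scipy, OpenCV 4.12 (cv2) and the standard library are available. Lean on these libraries where they do the work, as an engineer would, in place of code of your own. Each camera call takes 0.05 s, during which the arm holds its last target. There are 200 camera calls.

## Working session

There is one attempt and no reset: what is moved stays moved. The work goes in short steps, Python scripts to look and compute and a tool call to move; the robot and the scene stay as the last step left them, time stands still between calls to the robot, and variables do not carry over. Pictures are saved under pics/ and viewed, at most 10 in all, crops included, and the job is handed in when it is done.

Besides the shell and the picture viewer there is one more tool, called as a command line: name --pt "numbers of a row" for each row, then --argument value for the rest. move_arm: Moves the arm, as the interface text tells. Its arguments: {"type":"object","properties":{"deltas":{"type":"array","items":{"type":"array","items":{"type":"number"}}}},"required":["deltas"]}

```bash
mkdir -p pics; cat > h.py <<'E'
import numpy as np, cv2
from bench import ctrl
def cloud(s, st=None):
    h,w=s['range_z'].shape
    u,v=np.meshgrid(np.arange(w),np.arange(h))
    xd=(u-s['cx'])/s['fx']; yd=(v-s['cy'])/s['fy']
    x,y=xd.copy(),yd.copy()
    for _ in range(10):
        f=1+s['k1']*(x*x+y*y); x=xd/f; y=yd/f
    z=s['range_z']; P=np.stack([x*z,y*z,z],-1)
    if 'R' in s: W=(P-np.array(s['t']).ravel())@np.array(s['R'])
    else:
        H=np.array(s['hand_eye']); T=P@H[:3,:3].T+H[:3,3]
        W=T@np.array(st['eef_rot']).T+np.array(st['ee_pos'])
    W[z==0]=np.nan
    return W
E
python3 - <<'E'
from h import *
st=ctrl.read_state(); print(st)
for n in ['top','side']:
    s=ctrl.snapshot(n); cv2.imwrite(f'pics/{n}0.png',s['img'])
    np.savez(f'{n}0.npz',W=cloud(s),img=s['img'])
    print(n,s['R'],s['t'],s['fx'],s['k1'])
E
```

```text
{'clock': 0.0, 'joints': array([ 1.03275372,  0.33390427,  0.03984165,  1.46626427, -0.01341817,
        1.34332501, -0.0584728 ]), 'joint_vel': array([ 3.85286280e-04, -1.07979209e-03,  1.84629873e-03, -1.28452814e-04,
       -7.99494661e-05, -7.85140209e-04, -3.21501903e-04]), 'tau': array([ 2.96019980e-04, -6.56361079e+01,  1.33537978e+00, -4.03811431e+01,
       -5.97927603e-02,  4.47687332e-02,  1.15637522e-04]), 'ee_pos': array([ 0.27597383, -0.58797791,  0.22166655]), 'eef_rot': array([[ 9.05228567e-01,  4.24924288e-01, -7.68641842e-04],
       [ 4.24924975e-01, -9.05227420e-01,  1.44343905e-03],
       [-8.24433619e-05, -1.63325738e-03, -9.99998663e-01]]), 'wrist_force': array([ 0.42639151, -0.66314149,  1.21044079]), 'wrist_torque': array([ 0.00465252, -0.02345629, -0.05828668]), 'finger_force': 0.0, 'width': 0.9978424270423564}
top [[-9.48281323e-04 -9.99991663e-01 -3.97174055e-03]
 [-9.88246855e-01  1.54426383e-03 -1.52858655e-01]
 [ 1.52863514e-01  3.78010710e-03 -9.88240081e-01]] [0.00163344 0.57878408 1.19084609] 423.4472693016277 -0.15503028438368924
side [[-0.95359726 -0.30037741  0.02063201]
 [-0.21015957  0.61498253 -0.76001937]
 [ 0.21560433 -0.7290884  -0.64957284]] [0.5228573  0.19406179 0.93715669] 412.9892406557035 -0.1175831161840839
```

View pics/top0.png

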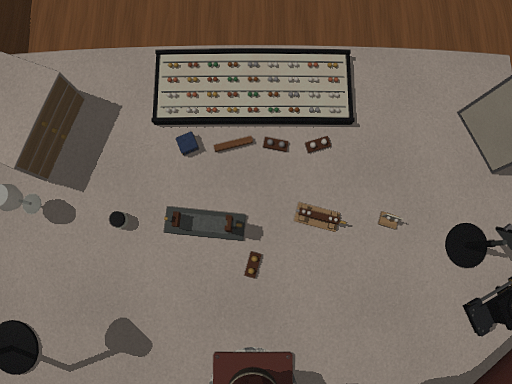

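View pics/side0.png

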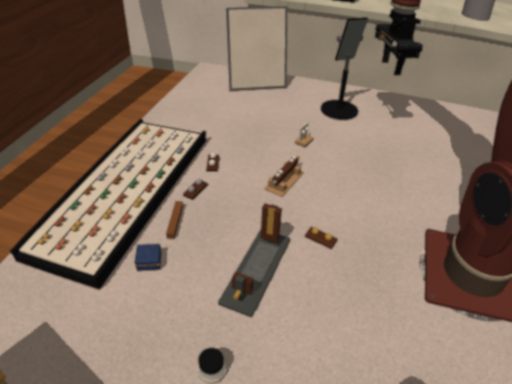

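Top view: the stand spans (165–247, 208–240), with the tall cheek on the right (232,224) and the low cheek on the left (177,218). The rest and bar are at (318,216), the card at (391,219) and the gold studs at (254,264). Next I'll measure from the depth data.

```bash
python3 - <<'E'
from h import *
a=np.load('top0.npz'); W=a['W']; img=a['img']
c1=cv2.resize(img[195:255,155:265],None,fx=7,fy=7,interpolation=2)[:, :770]
c2=cv2.resize(img[190:245,285:395],None,fx=7,fy=7,interpolation=2)
cv2.imwrite('pics/c.png',cv2.resize(np.vstack([c1,c2]),None,fx=.74,fy=.74))
b=np.load('side0.npz')
def rect(p):
    r=cv2.minAreaRect((p[:,:2]*1000).astype(np.float32)); return np.round(r[0],1),np.round(r[1],1),round(r[2],1)
for nm,D in(('top',a),('side',b)):
    W=D['W'].reshape(-1,3); W=W[~np.isnan(W[:,0])]
    tb=W[(abs(W[:,2])<.01)&(abs(W[:,0]-.55)<.3)&(abs(W[:,1])<.4)]; print(nm,'table z',np.median(tb[:,2]))
    m=(W[:,0]>.4)&(W[:,0]<.75)&(abs(W[:,1])<.45)&(W[:,2]>.007)
    P=W[m]
    # cluster by grid
    g=np.zeros((400,1000),np.uint8); ij=np.c_[(P[:,0]-.38)*1000,(P[:,1]+.5)*1000].astype(int)
    g[ij[:,0],ij[:,1]]=255; g=cv2.dilate(g,np.ones((7,7)))
    n,l=cv2.connectedComponents(g); L=l[ij[:,0],ij[:,1]]
    for k in range(1,n):
        q=P[L==k]
        if len(q)>15:
            print(k,len(q),rect(q),'zmax',q[:,2].max().round(3))
            for lo,hi in((.007,.02),(.02,.036),(.036,.056),(.056,.075),(.075,.1),(.1,.119),(.119,.2)):
                s=q[(q[:,2]>lo)&(q[:,2]<hi)]
                if len(s)>5: print('   ',lo,len(s),rect(s),np.median(s,0).round(4))
E
```

```text
top table z -0.0002898890737374563
2 17 (array([405. ,  -6.1]), array([26.5,  5.9]), 89.6) zmax 0.017
    0.007 17 (array([405. ,  -6.1]), array([26.5,  5.9]), 89.6) [ 0.4021 -0.0046  0.0123]
6 2134 (array([488.7, 143.1]), array([241.3,  86.7]), 84.4) zmax 0.134
    0.007 1781 (array([488.7, 143.1]), array([241.3,  86.7]), 84.4) [0.4901 0.1433 0.0125]
    0.02 14 (array([480.4, 131.4]), array([170.6,  32. ]), 79.3) [0.4789 0.0907 0.03  ]
    0.036 43 (array([492.8, 157.3]), array([201.6,  41.3]), 84.5) [0.499  0.2149 0.0462]
    0.056 106 (array([491.1, 138.9]), array([189.4,  42.6]), 84.0) [0.4975 0.2207 0.0667]
    0.075 54 (array([489.6, 135.4]), array([212.4,  28.8]), 80.1) [0.493  0.1421 0.0819]
    0.1 24 (array([480. ,  63.3]), array([27.7, 37.2]), 33.8) [0.4773 0.0555 0.1102]
    0.119 112 (array([483.6,  58.5]), array([28. , 42.2]), 85.4) [0.4837 0.0625 0.1299]
10 600 (array([ 508.5, -198.7]), array([152.9,  58.8]), 74.3) zmax 0.065
    0.007 138 (array([ 510.6, -191.1]), array([130.1,  58.8]), 74.3) [ 0.4994 -0.1844  0.0086]
    0.02 118 (array([ 510.9, -190. ]), array([110
[... 4577 characters left out ...]
 16.0) zmax 0.034
    0.007 134 (array([ 731.3, -200. ]), array([34. , 78.1]), 16.0) [ 0.7262 -0.1871  0.0133]
    0.02 49 (array([ 729.4, -197.6]), array([14.8, 45.5]), 17.2) [ 0.73   -0.1891  0.0267]
14 242 (array([732. , -69.7]), array([76.1, 35.6]), 79.1) zmax 0.032
    0.007 187 (array([732. , -69.7]), array([76.1, 35.6]), 79.1) [ 0.7259 -0.0661  0.013 ]
    0.02 55 (array([732.3, -68.9]), array([49.7, 15.9]), 77.7) [ 0.7308 -0.0581  0.0265]
15 335 (array([732.2,  59.9]), array([ 21.7, 121.5]), 12.7) zmax 0.025
    0.007 135 (array([732.2,  61.4]), array([ 21.7, 118.4]), 13.1) [0.7248 0.0801 0.0173]
    0.02 200 (array([732.9,  60.1]), array([ 19.5, 121.6]), 13.7) [0.7317 0.0634 0.0213]
```

View pics/c.png

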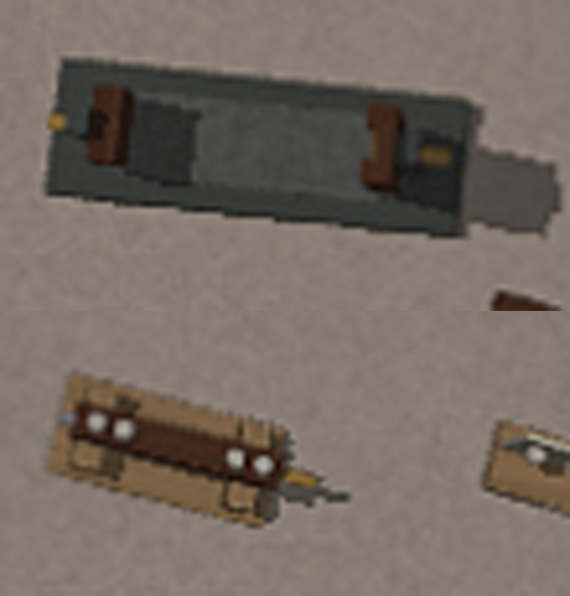

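The crops confirm the sprung brass tip faces the tall-cheek side (-y). Measured so far:

| Item | Position | Yaw | Height |
|---|---|---|---|
| Bar centre | (0.510, -0.191) | -15° | – |
| Stand centre | (0.490, 0.144) | -5.7° | groove floor about 50 mm (cheek tops 130 and 67 mm) |

Moving above the bar.

move_arm --pt "0 0 0.6 0.8 1.3 0 1" --pt "0 0 1.25 1.6 2.6 0 1" --pt "0 0 1.9 2.35 4 -0.1 1" --pt "0 0 2.5 3.1 5.3 -0.2 1" --pt "0 0 3.1 3.9 6.6 -0.3 1" --pt "0 0 3.75 4.7 7.9 -0.4 1" --pt "0 0 4.4 5.5 9.3 -0.5 1" --pt "0 0 5 6.25 10.6 -0.6 1" --pt "0 0 5.6 7 11.9 -0.7 1" --pt "0 0 6.24 7.8 13.2 -0.7 1"

```text
clock: 1.1
ee_pos: [0.5102, -0.1907, 0.201]
eef_rot: [[0.255, 0.967, -0.001], [0.967, -0.255, 0.0], [-0.0, -0.001, -1.0]]
wrist_force: [0.5, -0.6, 0.2]
width: 1.001
finger_force: 0.0
```

move_arm --pt "0 0 0 0 0 0 1" --pt "0 0 0 0 0 0 1"

```text
clock: 1.3
ee_pos: [0.5103, -0.1914, 0.2012]
eef_rot: [[0.256, 0.967, -0.001], [0.967, -0.256, 0.0], [0.0, -0.001, -1.0]]
wrist_force: [-0.3, 0.1, 0.8]
width: 0.999
finger_force: 0.0
```

```bash
cat >> h.py <<'E'
def wrist():
    st=ctrl.read_state(); s=ctrl.snapshot('wrist'); return st,s,cloud(s,st)
def show(st):
    R=st['eef_rot']; print(round(st['clock'],2),'pos',st['ee_pos'].round(4),'yawY',np.degrees(np.arctan2(R[1,1],R[0,1])).round(2),'z',R[:,2].round(3),'F',st['wrist_force'].round(2),'T',st['wrist_torque'].round(2),'w',round(st['width'],3),'ff',round(st['finger_force'],1))
E
python3 - <<'E'
from h import *
st,s,W=wrist(); show(st); cv2.imwrite('pics/w1.png',s['img'])
P=W.reshape(-1,3); P=P[~np.isnan(P[:,0])]
P=P[(abs(P[:,0]-.51)<.1)&(abs(P[:,1]+.19)<.12)]
for lo,hi in((.003,.012),(.025,.034),(.044,.054),(.055,.07)):
    q=P[(P[:,2]>lo)&(P[:,2]<hi)]; print(lo,len(q),cv2.minAreaRect((q[:,:2]*1000).astype(np.float32)) if len(q)>5 else '',np.median(q,0) if len(q) else '')
E
```

```text
1.3 pos [ 0.5103 -0.1914  0.2012] yawY -14.82 z [-0.001  0.    -1.   ] F [-0.31  0.05  0.79] T [-0.09 -0.03  0.02] w 0.999 ff 0.0
0.003 2522 ((511.80084228515625, -192.8641357421875), (130.16232299804688, 60.035011291503906), 75.00094604492188) [ 0.51897999 -0.18584488  0.00546847]
0.025 736 ((512.7006225585938, -189.63351440429688), (111.61673736572266, 49.91022491455078), 75.07563781738281) [ 0.5129183  -0.15879562  0.0294747 ]
0.044 1754 ((508.8812561035156, -198.97744750976562), (143.08763122558594, 19.929454803466797), 75.69395446777344) [ 0.51154209 -0.19020487  0.04949252]
0.055 319 ((510.94281005859375, -192.93946838378906), (104.7829818725586, 10.088946342468262), 75.46671295166016) [ 0.51650739 -0.16451518  0.05806584]
```

View pics/w1.png

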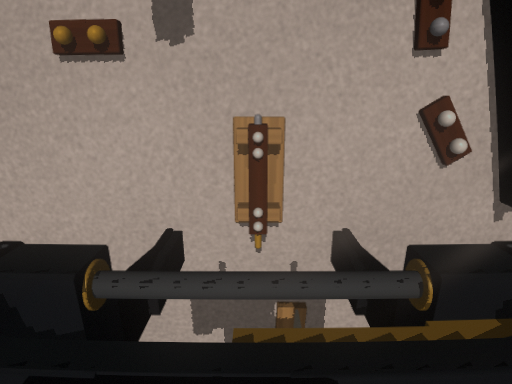

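The wrist view shows the bar at (258,180), aligned between the fingers; the measured centre is (0.511, -0.192). Descending and gripping.

move_arm --pt "0 0 0 0 0 -1.3 1" --pt "0 0 0 0 0 -2.6 1" --pt "0 0 0 0 0 -3.9 1" --pt "0 0 0 0 0 -5 1" --pt "0 0 0 0 0 -5.7 1" --pt "0 0 0 0 0 -6 1" --pt "0 0 0 0 0 -6 0.6" --pt "0 0 0 0 0 -6 0" --pt "0 0 0 0 0 -6 0" --pt "0 0 0 0 0 -6 0"

```text
clock: 2.35
ee_pos: [0.5109, -0.1928, 0.0227]
eef_rot: [[0.258, 0.966, 0.002], [0.966, -0.258, -0.001], [-0.0, 0.002, -1.0]]
wrist_force: [0.8, -0.7, 0.1]
width: 0.72
finger_force: 0.0
```

move_arm --pt "0 0 0 0 0 0 0" --pt "0 0 0 0 0 0 0" --pt "0 0 0 0 0 0 0"

```text
clock: 2.65
ee_pos: [0.5102, -0.1924, 0.0217]
eef_rot: [[0.258, 0.966, 0.0], [0.966, -0.258, -0.0], [-0.0, 0.0, -1.0]]
wrist_force: [-0.1, -0.5, -0.3]
width: 0.45
finger_force: 0.0
```

move_arm --pt "0 0 0 0 0 0 0" --pt "0 0 0 0 0 0 0" --pt "0 0 0 0 0 0 0" --pt "0 0 0 0 0 0 0" --pt "0 0 0 0 0 0 0"

```text
clock: 3.15
ee_pos: [0.5101, -0.1924, 0.0215]
eef_rot: [[0.258, 0.966, -0.0], [0.966, -0.258, 0.0], [0.0, -0.0, -1.0]]
wrist_force: [1.2, 0.3, 0.7]
width: 0.221
finger_force: 30.0
```

move_arm --pt "0 0 0 0 0 0.7 0" --pt "0 0 0 0 0 1.8 0" --pt "0 0 0 0 0 3 0" --pt "0 0 0 0 0 4.3 0" --pt "0 0 0.2 0.1 0.7 5.5 0" --pt "0 0 0.4 0.3 2 6.5 0" --pt "0 0 0.6 0.5 3.4 6.8 0" --pt "0 0 0.8 0.7 4.9 7 0" --pt "0 0 1 0.9 6.4 7 0" --pt "0 0 1.15 1 7.7 7 0"

```text
clock: 4.15
ee_pos: [0.54, 0.0412, 0.2318]
eef_rot: [[0.098, 0.995, 0.0], [0.995, -0.098, 0.0], [0.0, 0.0, -1.0]]
wrist_force: [0.5, -0.5, -1.3]
width: 0.227
finger_force: 30.0
```

move_arm --pt "0 0 0 0 0 0 0" --pt "0 0 0 0 0 0 0" --pt "0 0 0 0 0 0 0"

```text
clock: 4.45
ee_pos: [0.54, 0.0372, 0.2312]
eef_rot: [[0.102, 0.995, -0.001], [0.995, -0.102, -0.001], [-0.001, -0.001, -1.0]]
wrist_force: [-0.4, -1.4, -1.3]
width: 0.226
finger_force: 30.0
```

```bash
python3 - <<'E'
from h import *
st,s,W=wrist(); show(st); cv2.imwrite('pics/w2.png',s['img']); np.savez('w2.npz',W=W,img=s['img'])
def rect(p):
    r=cv2.minAreaRect((p[:,:2]*1000).astype(np.float32)); return np.round(r[0],1),np.round(r[1],1),round(r[2],1)
P=W.reshape(-1,3); P=P[~np.isnan(P[:,0])]
P=P[(abs(P[:,0]-.49)<.07)&(P[:,1]>-.02)&(P[:,1]<.28)&(P[:,2]<.145)]
for lo,hi in((.009,.016),(.055,.072),(.076,.086),(.119,.125),(.126,.135)):
    q=P[(P[:,2]>lo)&(P[:,2]<hi)]; print(lo,len(q),rect(q) if len(q)>5 else '',np.median(q,0) if len(q) else '')
h,e=np.histogram(P[:,2],np.arange(.04,.14,.002)); print([(round(a,3),b) for a,b in zip(e,h) if b>20])
E
```

```text
4.45 pos [0.54   0.0372 0.2312] yawY -5.83 z [-0.001 -0.001 -1.   ] F [-0.35 -1.45 -1.26] T [-0.03 -0.08 -0.01] w 0.226 ff 30.0
0.009 9682 (array([490.4, 128.1]), array([209.1,  80.7]), 84.1) [0.49524772 0.14809303 0.01288377]
0.055 394 (array([491.4, 138.3]), array([160. ,  42.3]), 84.6) [0.49641147 0.21283813 0.06574996]
0.076 129 (array([483. ,  52.3]), array([44.1, 42.5]), 84.1) [0.48385897 0.06520229 0.08244396]
0.119 277 (array([483.9,  59.7]), array([29.2, 42.3]), 84.5) [0.48333937 0.05265538 0.12163398]
0.126 843 (array([484.4,  66.1]), array([16.4, 42.6]), 84.2) [0.48443882 0.06556769 0.13040349]
[(np.float64(0.04), np.int64(42)), (np.float64(0.042), np.int64(43)), (np.float64(0.044), np.int64(45)), (np.float64(0.046), np.int64(52)), (np.float64(0.048), np.int64(86)), (np.float64(0.05), np.int64(72)), (np.float64(0.052), np.int64(46)), (np.float64(0.056), np.int64(32)), (np.float64(0.058), np.int64(38)), (np.float64(0.06), np.int64(30)), (np.float64(0.062), np.int64(46)), (np.float64(0.064), np.int64(53)), (np.float64(0.066), np.int64(118)), (np.float64(0.068), np.int64(54)), (np.float64(0.072), np.int64(24)), (np.float64(0.074), np.int64(21)), (np.float64(0.08), np.int64(39)), (np.float64(0.082), np.int64(30)), (np.float64(0.084), np.int64(41)), (np.float64(0.086), np.int64(32)), (np.float64(0.092), np.int64(37)), (np.float64(0.096), np.int64(21)), (np.float64(0.098), np.int64(35)), (np.float64(0.102), np.int64(26)), (np.float64(0.104), np.int64(25)), (np.float64(0.108), np.int64(42)), (np.float64(0.112), np.int64(26)), (np.float64(0.114), np.int64(42)), (np.float64(0.118), np.int64(40)), (np.float64(0.12), np.int64(152)), (np.float64(0.122), np.int64(86)), (np.float64(0.124), np.int64(30)), (np.float64(0.126), np.int64(29)), (np.float64(0.128), np.int64(217)), (np.float64(0.13), np.int64(583))]
```

View pics/w2.png

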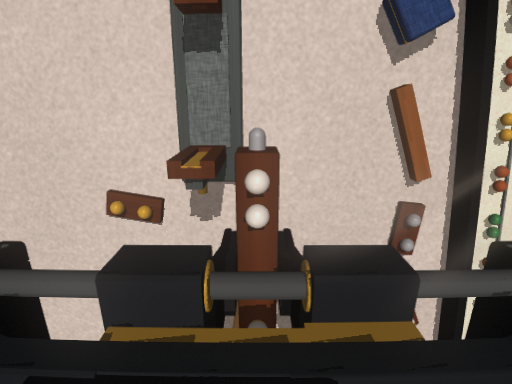

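The wrist view shows the tall cheek at (198,160), its groove open toward +y, with the bar held at (257,200). The tall cheek top measures 0.1304 m, so the groove floor is about 0.050 m, and the groove back is near (0.484, 0.069). Moving to the pre-contact pose.

move_arm --pt "0 0 0 -0.5 1.3 0 0" --pt "0 0 0 -1 2.6 0 0" --pt "0 0 0 -1.4 3.7 -0.2 0" --pt "0 0 0 -1.55 4.18 -1 0" --pt "0 0 0 -1.55 4.18 -2.2 0" --pt "0 0 0 -1.55 4.18 -3.3 0" --pt "0 0 0 -1.55 4.18 -4.3 0" --pt "0 0 0 -1.55 4.18 -4.84 0" --pt "0 0 0 -1.55 4.18 -4.84 0" --pt "0 0 0 -1.55 4.18 -4.84 0"

```text
clock: 5.5
ee_pos: [0.4941, 0.1633, 0.0868]
eef_rot: [[0.102, 0.995, -0.0], [0.995, -0.102, 0.0], [0.0, -0.0, -1.0]]
wrist_force: [-1.1, -0.2, -0.8]
width: 0.226
finger_force: 30.0
```

move_arm --pt "0 0 0 0 0 0 0" --pt "0 0 0 0 0 0 0"

```text
clock: 5.7
ee_pos: [0.4945, 0.164, 0.0876]
eef_rot: [[0.101, 0.995, 0.002], [0.995, -0.101, 0.0], [0.0, 0.002, -1.0]]
wrist_force: [0.6, -0.5, -1.9]
width: 0.223
finger_force: 30.0
```

```bash
python3 - <<'E'
from h import *
show(ctrl.read_state())
st,s,W=wrist(); show(st); s2=ctrl.snapshot('side'); s3=ctrl.snapshot('top')
a=cv2.resize(s2['img'][180:320,200:320],None,fx=4,fy=4,interpolation=2)
b=cv2.resize(s['img'],(400,300))
v=np.zeros((560,480+300,3),np.uint8); v[:560,:480]=a; v[:225,480:]=cv2.resize(s['img'],(300,225)); t=cv2.resize(s3['img'][195:255,155:265],(300,164)); v[230:394,480:]=t
cv2.imwrite('pics/m3.png',v)
P=W.reshape(-1,3); P=P[~np.isnan(P[:,0])]
q=P[(abs(P[:,0]-.5)<.03)&(abs(P[:,1]-.23)<.05)&(P[:,2]>.055)&(P[:,2]<.075)]
print(len(q), cv2.minAreaRect((q[:,:2]*1000).astype(np.float32)) if len(q)>5 else '')
E
```

```text
5.7 pos [0.4945 0.164  0.0876] yawY -5.77 z [ 0.002  0.    -1.   ] F [ 0.6  -0.47 -1.86] T [-0.01 -0.1  -0.02] w 0.223 ff 30.0
5.7 pos [0.4945 0.164  0.0876] yawY -5.77 z [ 0.002  0.    -1.   ] F [ 0.6  -0.47 -1.86] T [-0.01 -0.1  -0.02] w 0.223 ff 30.0
1282 ((499.9309387207031, 221.14639282226562), (16.34469223022461, 42.057044982910156), 84.19654083251953)
```

View pics/m3.png

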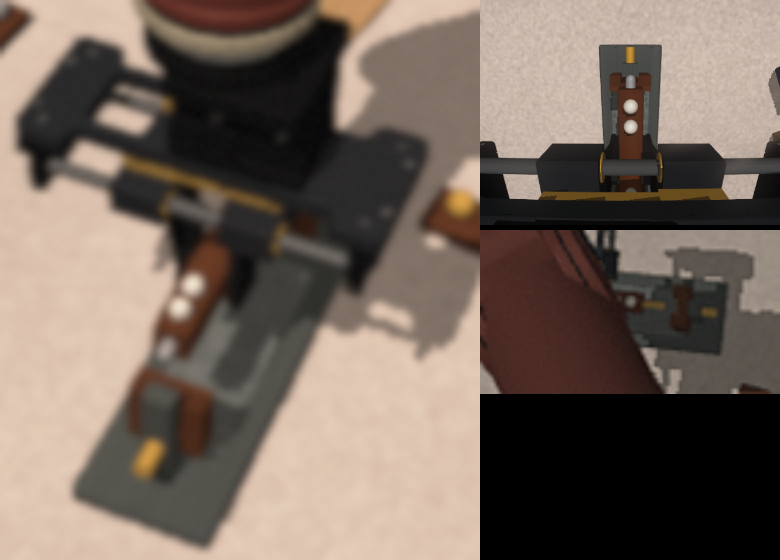

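The side panel shows the bar above the low cheek and clear of it. The top panel shows the brass tip in line with the groove, and the low cheek reads (0.4999, 0.2211), as predicted. Approaching slowly along -y of the stand.

move_arm --pt "0 0 0 -0.01 -0.08 0 0" --pt "0 0 0 -0.02 -0.16 0 0" --pt "0 0 0 -0.025 -0.24 0 0" --pt "0 0 0 -0.03 -0.3 0 0" --pt "0 0 0 -0.03 -0.3 0 0" --pt "0 0 0 -0.03 -0.3 0 0"

```text
clock: 6.45
ee_pos: [0.4927, 0.155, 0.0864]
eef_rot: [[0.1, 0.995, -0.0], [0.995, -0.1, 0.0], [0.0, -0.0, -1.0]]
wrist_force: [0.1, -0.0, -2.0]
width: 0.225
finger_force: 30.0
```

move_arm --pt "0 0 0 -0.003 -0.033 0 0" --pt "0 0 0 -0.007 -0.067 0 0" --pt "0 0 0 -0.01 -0.1 0 0" --pt "0 0 0 -0.01 -0.1 0 0"

```text
clock: 6.85
ee_pos: [0.4924, 0.1518, 0.0863]
eef_rot: [[0.1, 0.995, -0.0], [0.995, -0.1, -0.0], [-0.0, -0.0, -1.0]]
wrist_force: [-0.1, 0.2, -0.7]
width: 0.225
finger_force: 30.0
```

move_arm --pt "0 0 0 -0.003 -0.033 0 0" --pt "0 0 0 -0.007 -0.067 0 0" --pt "0 0 0 -0.007 -0.067 0 0"

```text
clock: 7.15
ee_pos: [0.4923, 0.1506, 0.0865]
eef_rot: [[0.1, 0.995, 0.0], [0.995, -0.1, 0.001], [0.001, 0.0, -1.0]]
wrist_force: [0.5, 3.0, -1.8]
width: 0.223
finger_force: 30.0
```

Contact at y≈0.1507, where the groove back was predicted, with about 3 N. Compressing gradually.

move_arm --pt "0 0 0 -0.003 -0.033 0 0" --pt "0 0 0 -0.007 -0.067 0 0" --pt "0 0 0 -0.01 -0.1 0 0" --pt "0 0 0 -0.013 -0.133 0 0" --pt "0 0 0 -0.017 -0.167 0 0" --pt "0 0 0 -0.017 -0.167 0 0"

```text
clock: 7.75
ee_pos: [0.4918, 0.1454, 0.0864]
eef_rot: [[0.1, 0.995, 0.0], [0.995, -0.1, 0.001], [0.001, 0.0, -1.0]]
wrist_force: [0.6, 5.1, -2.1]
width: 0.227
finger_force: 30.0
```

move_arm --pt "0 0 0 -0.003 -0.033 0 0" --pt "0 0 0 -0.007 -0.067 0 0" --pt "0 0 0 -0.01 -0.1 0 0" --pt "0 0 0 -0.01 -0.1 0 0" --pt "0 0 0 -0.01 -0.1 0 0"

```text
clock: 8.25
ee_pos: [0.4915, 0.1429, 0.0865]
eef_rot: [[0.099, 0.995, 0.0], [0.995, -0.099, 0.001], [0.001, 0.0, -1.0]]
wrist_force: [0.5, 6.8, -3.1]
width: 0.224
finger_force: 30.0
```

move_arm --pt "0 0 0 -0.002 -0.025 0 0" --pt "0 0 0 -0.002 -0.025 -0.1 0" --pt "0 0 0 -0.002 -0.025 -0.2 0" --pt "0 0 0 -0.002 -0.025 -0.3 0" --pt "0 0 0 -0.002 -0.025 -0.4 0" --pt "0 0 0 -0.002 -0.025 -0.5 0" --pt "0 0 0 -0.002 -0.025 -0.6 0" --pt "0 0 0 -0.002 -0.025 -0.7 0" --pt "0 0 0 -0.002 -0.025 -0.8 0" --pt "0 0 0 -0.002 -0.025 -0.8 0"

```text
clock: 9.25
ee_pos: [0.4917, 0.1417, 0.0624]
eef_rot: [[0.099, 0.995, 0.001], [0.995, -0.099, 0.001], [0.001, 0.001, -1.0]]
wrist_force: [1.9, 5.9, -0.4]
width: 0.224
finger_force: 30.0
```

```bash
python3 - <<'E'
from h import *
st,s,W=wrist(); show(st)
cv2.imwrite('pics/w4.png',cv2.resize(s['img'][60:260,150:370],None,fx=3,fy=3,interpolation=2)[:600,:660])
E
```

```text
9.25 pos [0.4917 0.1417 0.0624] yawY -5.71 z [ 0.001  0.001 -1.   ] F [ 1.94  5.86 -0.38] T [ 0.98 -0.32  0.06] w 0.224 ff 30.0
```

View pics/w4.png

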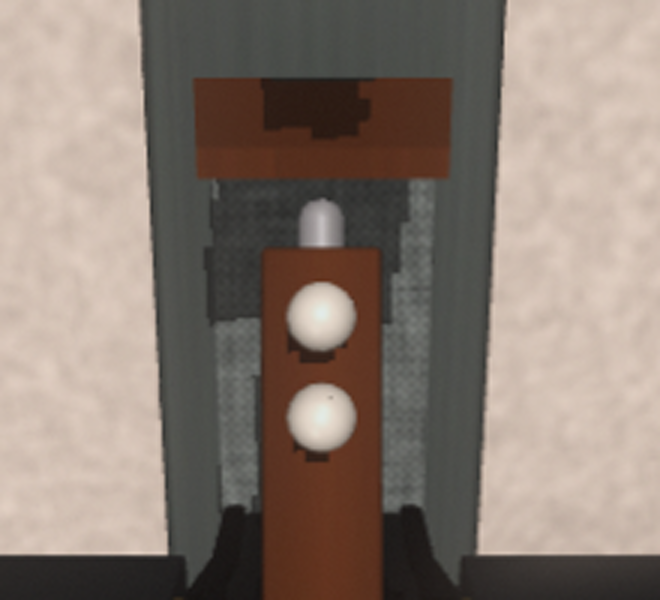

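The pin is centred on the low cheek (pin x≈321, cheek middle ≈323) with a gap ahead of it. Continuing down gently.

move_arm --pt "0 0 0 0 0 -0.06 0" --pt "0 0 0 0 0 -0.12 0" --pt "0 0 0 0 0 -0.18 0" --pt "0 0 0 0 0 -0.24 0" --pt "0 0 0 0 0 -0.3 0" --pt "0 0 0 0 0 -0.36 0" --pt "0 0 0 0 0 -0.42 0" --pt "0 0 0 0 0 -0.42 0"

```text
clock: 10.1
ee_pos: [0.4911, 0.141, 0.0494]
eef_rot: [[0.1, 0.995, -0.001], [0.995, -0.1, -0.0], [-0.0, -0.001, -1.0]]
wrist_force: [0.9, 4.2, -1.3]
width: 0.225
finger_force: 30.0
```

move_arm --pt "0 0 0 0 0 -0.06 0" --pt "0 0 0 0 0 -0.12 0" --pt "0 0 0 0 0 -0.18 0" --pt "0 0 0 0 0 -0.24 0" --pt "0 0 0 0 0 -0.3 0" --pt "0 0 0 0 0 -0.3 0"

```text
clock: 10.7
ee_pos: [0.4912, 0.1412, 0.0404]
eef_rot: [[0.1, 0.995, -0.0], [0.995, -0.1, -0.0], [-0.0, -0.0, -1.0]]
wrist_force: [0.4, 3.6, -1.1]
width: 0.229
finger_force: 30.0
```

```bash
python3 - <<'E'
from h import *
st,s,W=wrist(); show(st); sd=ctrl.snapshot('side')
v=np.zeros((600,800,3),np.uint8)
v[:510,:450]=cv2.resize(s['img'][60:230,180:330],None,fx=3,fy=3,interpolation=2)
v[:500,455:795]=cv2.resize(sd['img'][210:310,220:288],None,fx=5,fy=5,interpolation=2)
cv2.imwrite('pics/w5.png',v)
# bar top plane & pearls in tool frame
R=st['eef_rot'];p=st['ee_pos']
T=(W-p)@R
m=(abs(T[...,1])<.009)&(abs(T[...,0])<.085)&~np.isnan(T[...,0])
q=T[m]; q=q[(q[:,2]>-.045)&(q[:,2]<-.005)]
for a in np.arange(.0,.09,.004):
    k=q[(q[:,0]>=a)&(q[:,0]<a+.004)]
    if len(k): print(round(a,3),len(k),np.median(k[:,2]).round(4),k[:,2].min().round(4))
E
```

```text
10.7 pos [0.4912 0.1412 0.0404] yawY -5.73 z [-0. -0. -1.] F [ 0.35  3.57 -1.15] T [ 0.61 -0.22  0.  ] w 0.229 ff 30.0
0.0 296 -0.0288 -0.0305
0.004 341 -0.0271 -0.0292
0.008 331 -0.0253 -0.0271
0.012 325 -0.0234 -0.0265
0.016 320 -0.0216 -0.0244
0.02 326 -0.0197 -0.0227
0.024 305 -0.018 -0.02
0.028 269 -0.0163 -0.0189
0.032 219 -0.0155 -0.0237
0.036 330 -0.0204 -0.0248
0.04 383 -0.011 -0.0234
0.044 245 -0.0091 -0.015
0.048 269 -0.0139 -0.0177
0.052 257 -0.0142 -0.0176
0.056 34 -0.0127 -0.0149
0.072 379 -0.0271 -0.0289
0.076 388 -0.0272 -0.0291
0.08 429 -0.0272 -0.0289
0.084 129 -0.0273 -0.0292
```

View pics/w5.png

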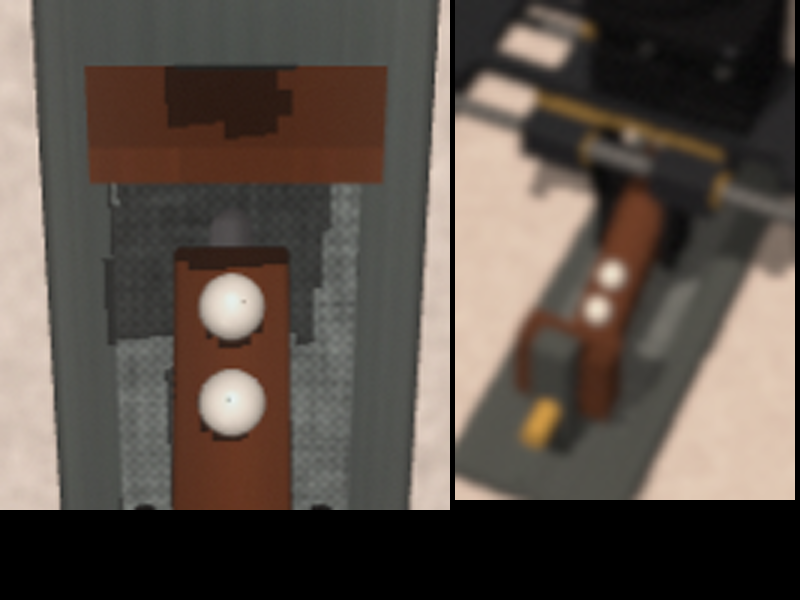

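The picture and depth show that the bar has pitched about 24° in the grip: the friction-held sprung tip lagged and the pin end dropped. I'll reverse upward along the same path, which should level it while the tip sticks, and measure again.

move_arm --pt "0 0 0 0 0 0.08 0" --pt "0 0 0 0 0 0.16 0" --pt "0 0 0 0 0 0.24 0" --pt "0 0 0 0 0 0.32 0" --pt "0 0 0 0 0 0.4 0" --pt "0 0 0 0 0 0.48 0" --pt "0 0 0 0 0 0.56 0" --pt "0 0 0 0 0 0.64 0" --pt "0 0 0 0 0 0.7 0" --pt "0 0 0 0 0 0.7 0"

```text
clock: 11.8
ee_pos: [0.4915, 0.1413, 0.0621]
eef_rot: [[0.1, 0.995, 0.0], [0.995, -0.1, 0.0], [0.0, 0.0, -1.0]]
wrist_force: [0.3, 3.7, -1.6]
width: 0.228
finger_force: 30.0
```

```bash
cat >> h.py <<'E'
def bar():
    st,s,W=wrist(); show(st); R=st['eef_rot'];p=st['ee_pos']
    T=(W-p)@R
    m=(abs(T[...,1])<.009)&(T[...,0]>0)&(T[...,0]<.028)&(abs(T[...,2]+.029)<.02)
    q=T[m]; k=np.polyfit(q[:,0],q[:,2],1); print('bar in tool: slope deg(+ = pin down)',np.degrees(np.arctan(k[0])).round(1),'top z at x=0',k[1].round(4), 'n',len(q))
    i=s['img'];
    m=(abs(T[...,1])<.007)&(T[...,0]>.02)&(T[...,0]<.075)&(i.min(-1)>120)
    q=T[m]; print('pearl x',[ (q[(q[:,0]>a)&(q[:,0]<b)].mean(0).round(4)) for a,b in((.02,.04),(.04,.058),(.058,.075)) if ((q[:,0]>a)&(q[:,0]<b)).sum()>5])
    m=(abs(T[...,1])<.0035)&(T[...,0]>.05)&(T[...,0]<.08)&(T[...,2]>-.045)&(T[...,2]<.03)
    q=T[m]; 
    for a in np.arange(.05,.08,.002):
        z=q[(q[:,0]>=a)&(q[:,0]<a+.002)][:,2]
        if len(z): print(round(a,3),np.median(z).round(4),end='; ')
    return st,s,T
E
python3 -c "
from h import *
bar()"
```

```text
11.8 pos [0.4915 0.1413 0.0621] yawY -5.74 z [ 0.  0. -1.] F [ 0.33  3.68 -1.58] T [ 0.62 -0.1  -0.02] w 0.228 ff 30.0
bar in tool: slope deg(+ = pin down) 24.5 top z at x=0 -0.0298 n 2246
pearl x [array([ 0.0369, -0.0002, -0.0222]), array([ 0.0499, -0.0001, -0.0164]), array([ 0.0616, -0.    ,  0.0053])]
0.05 -0.0162; 0.052 -0.0159; 0.054 -0.0147; 0.056 -0.0044; 0.058 -0.0026; 0.06 0.0051; 0.062 0.0064; 0.064 0.0076; 0.072 -0.0054; 0.074 -0.0053; 0.076 -0.0057; 0.078 -0.0056;
```

The pitch stays at 24.5°, so the tip slid instead. New plan:

1. Back off and rise.
2. Rest the pin lightly on the low cheek's top and lower, so the bar turns back in the grip until the sprung tip sits on the groove floor, slightly pin-up.
3. Press in along -y, and let it drop level.

move_arm --pt "0 0 0 0.008 0.08 0 0" --pt "0 0 0 0.017 0.166 0 0" --pt "0 0 0 0.017 0.166 0.25 0" --pt "0 0 0 0.017 0.166 0.5 0" --pt "0 0 0 0.017 0.166 0.75 0" --pt "0 0 0 0.017 0.166 1 0" --pt "0 0 0 0.02 0.25 1 0" --pt "0 0 0 0.04 0.38 1 0" --pt "0 0 0 0.05 0.48 1 0" --pt "0 0 0 0.05 0.48 1 0"

```text
clock: 12.85
ee_pos: [0.4926, 0.1563, 0.0914]
eef_rot: [[0.099, 0.995, -0.001], [0.995, -0.099, 0.0], [0.0, -0.001, -1.0]]
wrist_force: [-0.4, -0.2, -1.4]
width: 0.224
finger_force: 30.0
```

```bash
python3 -c "
from h import *
bar()"
```

```text
12.85 pos [0.4926 0.1563 0.0914] yawY -5.69 z [-0.001  0.    -1.   ] F [-0.4  -0.15 -1.41] T [ 0.02 -0.12  0.01] w 0.224 ff 30.0
bar in tool: slope deg(+ = pin down) 24.1 top z at x=0 -0.0297 n 2235
pearl x [array([ 0.0369, -0.0001, -0.0223]), array([ 0.0499, -0.0002, -0.0166]), array([ 0.0622, -0.0003,  0.0053])]
0.05 -0.0166; 0.052 -0.0161; 0.054 -0.0147; 0.056 -0.0046; 0.058 -0.0029; 0.06 0.0048; 0.062 0.0056; 0.064 0.0085; 0.066 0.024; 0.068 0.0239; 0.07 0.0238; 0.072 0.012; 0.074 0.012; 0.076 0.012; 0.078 0.0118;
```

move_arm --pt "0 0 0 0 0 -0.1 0" --pt "0 0 0 0 0 -0.2 0" --pt "0 0 0 0 0 -0.3 0" --pt "0 0 0 0 0 -0.4 0" --pt "0 0 0 0 0 -0.5 0" --pt "0 0 0 0 0 -0.6 0" --pt "0 0 0 0 0 -0.6 0"

```text
clock: 13.6
ee_pos: [0.4931, 0.1558, 0.0736]
eef_rot: [[0.1, 0.995, 0.0], [0.995, -0.1, 0.001], [0.001, 0.0, -1.0]]
wrist_force: [0.3, 0.0, 1.4]
width: 0.225
finger_force: 30.0
```

```bash
python3 -c "
from h import *
bar()"
```

```text
13.6 pos [0.4931 0.1558 0.0736] yawY -5.75 z [ 0.     0.001 -1.   ] F [0.33 0.02 1.41] T [ 0.22 -0.21 -0.07] w 0.225 ff 30.0
bar in tool: slope deg(+ = pin down) 18.3 top z at x=0 -0.0293 n 2190
pearl x [array([ 0.0368, -0.    , -0.0261]), array([ 0.0507, -0.    , -0.0214]), array([ 0.0639, -0.    , -0.0013])]
0.05 -0.022; 0.052 -0.0218; 0.054 -0.0203; 0.056 -0.0107; 0.058 -0.0097; 0.06 -0.008; 0.062 -0.0016; 0.064 -0.0008; 0.066 0.001; 0.068 0.0062; 0.07 0.0062; 0.072 -0.0057; 0.074 -0.0057; 0.076 -0.0058; 0.078 -0.0059;
```

It works: 18.3° now with about 3 N. Continuing.

move_arm --pt "0 0 0 -0.003 -0.03 -0.1 0" --pt "0 0 0 -0.006 -0.06 -0.2 0" --pt "0 0 0 -0.009 -0.09 -0.3 0" --pt "0 0 0 -0.012 -0.12 -0.4 0" --pt "0 0 0 -0.015 -0.15 -0.5 0" --pt "0 0 0 -0.015 -0.15 -0.6 0" --pt "0 0 0 -0.015 -0.15 -0.7 0" --pt "0 0 0 -0.015 -0.15 -0.78 0" --pt "0 0 0 -0.015 -0.15 -0.78 0"

```text
clock: 14.55
ee_pos: [0.4922, 0.1508, 0.0499]
eef_rot: [[0.1, 0.995, -0.001], [0.995, -0.1, -0.0], [-0.0, -0.001, -1.0]]
wrist_force: [-0.6, -1.1, 0.8]
width: 0.227
finger_force: 30.0
```

```bash
python3 -c "
from h import *
bar()"
```

```text
14.55 pos [0.4922 0.1508 0.0499] yawY -5.75 z [-0.001 -0.    -1.   ] F [-0.65 -1.08  0.77] T [-0.09 -0.15 -0.03] w 0.227 ff 30.0
bar in tool: slope deg(+ = pin down) -2.2 top z at x=0 -0.0291 n 1840
pearl x [array([ 0.0339, -0.    , -0.0385]), array([ 0.0495, -0.    , -0.0392]), array([ 0.0657, -0.0001, -0.0248])]
0.05 -0.0399; 0.052 -0.0369; 0.054 -0.0309; 0.056 -0.0312; 0.058 -0.0313; 0.06 -0.0265; 0.062 -0.0247; 0.064 -0.025; 0.066 -0.0251; 0.068 -0.0241; 0.07 -0.0183; 0.072 -0.0177; 0.074 -0.0174; 0.076 -0.0177; 0.078 -0.0298;
```

move_arm --pt "0 0 0 0 0 -0.05 0" --pt "0 0 0 0 0 -0.1 0" --pt "0 0 0 0 0 -0.14 0" --pt "0 0 0 0 0 -0.18 0" --pt "0 0 0 0 0 -0.18 0"

```text
clock: 15.1
ee_pos: [0.4923, 0.1512, 0.0448]
eef_rot: [[0.1, 0.995, -0.0], [0.995, -0.1, 0.0], [0.0, -0.0, -1.0]]
wrist_force: [0.0, -1.2, 1.4]
width: 0.226
finger_force: 30.0
```

```bash
python3 -c "
from h import *
bar()"
```

```text
15.1 pos [0.4923 0.1512 0.0448] yawY -5.73 z [-0.  0. -1.] F [ 0.03 -1.2   1.43] T [ 0.04 -0.08  0.06] w 0.226 ff 30.0
bar in tool: slope deg(+ = pin down) -7.8 top z at x=0 -0.0291 n 1725
pearl x [array([ 0.0325, -0.0001, -0.041 ]), array([ 0.048 , -0.0001, -0.043 ]), array([ 0.0651, -0.0002, -0.0299])]
0.05 -0.0415; 0.052 -0.0354; 0.054 -0.0355; 0.056 -0.0358; 0.058 -0.0349; 0.06 -0.0297; 0.062 -0.0296; 0.064 -0.03; 0.066 -0.0301; 0.068 -0.0291; 0.07 -0.0228; 0.072 -0.0226; 0.074 -0.0227; 0.076 -0.0227; 0.078 -0.0347;
```

Pin up 7.8°, with the sprung tip about at the floor. Pressing in along -y.

move_arm --pt "0 0 0 -0.003 -0.035 0 0" --pt "0 0 0 -0.007 -0.07 0 0" --pt "0 0 0 -0.01 -0.105 0 0" --pt "0 0 0 -0.014 -0.14 0 0" --pt "0 0 0 -0.017 -0.175 0 0" --pt "0 0 0 -0.021 -0.21 0 0" --pt "0 0 0 -0.025 -0.245 0 0" --pt "0 0 0 -0.028 -0.28 0 0" --pt "0 0 0 -0.028 -0.28 0 0"

```text
clock: 16.05
ee_pos: [0.4915, 0.1432, 0.0448]
eef_rot: [[0.1, 0.995, -0.0], [0.995, -0.1, 0.001], [0.001, -0.0, -1.0]]
wrist_force: [1.1, 5.8, -5.1]
width: 0.227
finger_force: 30.0
```

```bash
python3 -c "
from h import *
bar()"
```

```text
16.05 pos [0.4915 0.1432 0.0448] yawY -5.72 z [-0.     0.001 -1.   ] F [ 1.09  5.84 -5.12] T [ 1.46 -0.38  0.09] w 0.227 ff 30.0
bar in tool: slope deg(+ = pin down) -8.0 top z at x=0 -0.029 n 1728
pearl x [array([ 0.0325, -0.0001, -0.041 ]), array([ 0.0481, -0.0001, -0.0429]), array([ 0.0652, -0.0004, -0.0298])]
0.05 -0.0417; 0.052 -0.0352; 0.054 -0.0352; 0.056 -0.0356; 0.058 -0.0351; 0.06 -0.0297; 0.062 -0.0296; 0.064 -0.0299; 0.066 -0.0298; 0.068 -0.0294; 0.07 -0.0229; 0.072 -0.0226; 0.074 -0.0226; 0.076 -0.0225; 0.078 -0.0228;
```

```bash
cat >> h.py <<'E'
def gap():
    st,s,T=bar(); print()
    ay=abs(T[...,1]); zt=st['ee_pos'][2]-.0672
    m=(ay>.007)&(ay<.018)&(abs(T[...,2]-zt)<.002)&(T[...,0]>.05)&(T[...,0]<.1); q=T[m]
    print('cheek x edge pct',np.percentile(q[:,0],[1,3,10]).round(4),len(q))
    m=(ay<.003)&(T[...,0]>.058)&(T[...,0]<.08)&(T[...,2]<zt-.004 if zt>-.02 else T[...,2]<zt-.003); q=T[m]
    if len(q): print('pin end x',np.percentile(q[:,0],[95,99]).round(4))
    return st,s,T
E
python3 -c "
from h import *
st,s,T=gap()
cv2.imwrite('pics/w6.png',cv2.resize(s['img'][60:230,180:330],None,fx=3,fy=3,interpolation=2))"
```

```text
16.1 pos [0.4914 0.1433 0.0448] yawY -5.72 z [-0.     0.001 -1.   ] F [ 1.97  5.54 -3.5 ] T [ 1.45 -0.32  0.07] w 0.226 ff 30.0
bar in tool: slope deg(+ = pin down) -8.1 top z at x=0 -0.029 n 1731
pearl x [array([ 0.0326, -0.0001, -0.041 ]), array([ 0.0481, -0.0001, -0.0428]), array([ 0.0652, -0.0003, -0.0298])]
0.05 -0.0418; 0.052 -0.0353; 0.054 -0.0353; 0.056 -0.0356; 0.058 -0.0352; 0.06 -0.0296; 0.062 -0.0297; 0.064 -0.03; 0.066 -0.0299; 0.068 -0.029; 0.07 -0.0226; 0.072 -0.0227; 0.074 -0.0227; 0.076 -0.0226; 0.078 -0.0228; 
cheek x edge pct [0.061  0.0707 0.0719] 1861
pin end x [0.0697 0.0703]
```

View pics/w6.png

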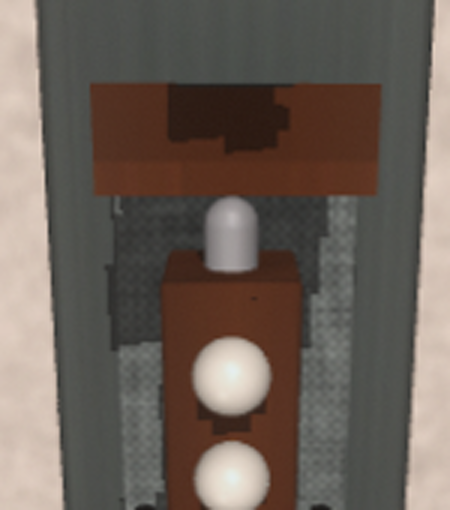

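The pin end (231,197) now sits just at the inner-face edge of the low cheek. Pressing 1.6 mm more for clearance, then lowering.

move_arm --pt "0 0 0 -0.003 -0.03 0 0" --pt "0 0 0 -0.006 -0.055 0 0" --pt "0 0 0 -0.006 -0.055 -0.03 0" --pt "0 0 0 -0.006 -0.055 -0.06 0" --pt "0 0 0 -0.006 -0.055 -0.1 0" --pt "0 0 0 -0.006 -0.055 -0.14 0" --pt "0 0 0 -0.006 -0.055 -0.17 0" --pt "0 0 0 -0.006 -0.055 -0.17 0"

```text
clock: 16.95
ee_pos: [0.4917, 0.1419, 0.0403]
eef_rot: [[0.099, 0.995, 0.001], [0.995, -0.099, 0.001], [0.001, 0.001, -1.0]]
wrist_force: [-0.4, 6.3, 0.4]
width: 0.227
finger_force: 30.0
```

```bash
python3 -c "
from h import *
st,s,T=gap()"
```

```text
16.95 pos [0.4917 0.1419 0.0403] yawY -5.71 z [ 0.001  0.001 -1.   ] F [-0.39  6.32  0.38] T [ 1.03 -0.12 -0.01] w 0.227 ff 30.0
bar in tool: slope deg(+ = pin down) -5.2 top z at x=0 -0.0291 n 1784
pearl x [array([ 0.0332, -0.    , -0.0399]), array([ 0.0488, -0.    , -0.0414]), array([ 0.0654, -0.0001, -0.0277])]
0.05 -0.0413; 0.052 -0.0342; 0.054 -0.0335; 0.056 -0.0337; 0.058 -0.0338; 0.06 -0.0286; 0.062 -0.0274; 0.064 -0.0277; 0.066 -0.0274; 0.068 -0.0274; 0.07 -0.0267; 0.072 -0.027; 0.074 -0.0271; 0.076 -0.0272; 0.078 -0.0272; 
cheek x edge pct [0.0608 0.0718 0.0731] 2037
pin end x [0.0604 0.0605]
```

Pin top at z 0.0677 (its bottom now below the cheek top) with clearance. Lowering to level.

move_arm --pt "0 0 0 0 0 -0.04 0" --pt "0 0 0 0 0 -0.08 0" --pt "0 0 0 0 0 -0.12 0" --pt "0 0 0 0 0 -0.16 0" --pt "0 0 0 0 0 -0.2 0" --pt "0 0 0 0 0 -0.2 0"

```text
clock: 17.6
ee_pos: [0.4917, 0.1419, 0.0342]
eef_rot: [[0.099, 0.995, 0.001], [0.995, -0.099, 0.001], [0.001, 0.001, -1.0]]
wrist_force: [0.3, 5.8, 1.4]
width: 0.225
finger_force: 30.0
```

```bash
python3 -c "
from h import *
st,s,T=gap()"
```

```text
17.6 pos [0.4917 0.1419 0.0342] yawY -5.7 z [ 0.001  0.001 -1.   ] F [0.29 5.75 1.35] T [ 1.09 -0.19 -0.02] w 0.225 ff 30.0
bar in tool: slope deg(+ = pin down) 0.6 top z at x=0 -0.0293 n 1927
pearl x [array([ 0.0351, -0.    , -0.0371]), array([ 0.0508, -0.    , -0.0371]), array([ 0.0629,  0.0001, -0.0224])]
0.05 -0.0381; 0.052 -0.0371; 0.054 -0.0297; 0.056 -0.0289; 0.058 -0.0285; 0.06 -0.0282; 0.062 -0.0221; 0.064 -0.0222; 0.066 -0.022; 0.068 -0.0215; 0.07 -0.0219; 0.072 -0.0332; 0.074 -0.0333; 0.076 -0.0332; 0.078 -0.0333; 
cheek x edge pct [0.0718 0.0722 0.0734] 2194
```

Level (0.6°), with the pin centre at z≈0.0525 against a recess centre of about 0.054. Raising 1.2 mm, then easing out.

move_arm --pt "0 0 0 0 0 0.04 0" --pt "0 0 0 0.002 0.017 0.04 0" --pt "0 0 0 0.004 0.033 0.04 0" --pt "0 0 0 0.006 0.05 0.04 0" --pt "0 0 0 0.008 0.067 0.04 0" --pt "0 0 0 0.01 0.083 0.04 0" --pt "0 0 0 0.01 0.1 0.04 0" --pt "0 0 0 0.01 0.1 0.04 0"

```text
clock: 18.45
ee_pos: [0.4919, 0.1445, 0.0352]
eef_rot: [[0.1, 0.995, 0.0], [0.995, -0.1, 0.0], [0.001, 0.0, -1.0]]
wrist_force: [1.4, 5.4, -1.6]
width: 0.227
finger_force: 30.0
```

```bash
python3 -c "
from h import *
st,s,T=gap()"
```

```text
18.45 pos [0.4919 0.1445 0.0352] yawY -5.72 z [ 0.  0. -1.] F [ 1.4   5.43 -1.57] T [ 1.02 -0.27  0.06] w 0.227 ff 30.0
bar in tool: slope deg(+ = pin down) 0.0 top z at x=0 -0.0292 n 1916
pearl x [array([ 0.035 , -0.    , -0.0375]), array([ 0.0506, -0.0001, -0.0376]), array([ 0.062 ,  0.0003, -0.0231])]
0.05 -0.0384; 0.052 -0.0374; 0.054 -0.03; 0.056 -0.0292; 0.058 -0.0294; 0.06 -0.0286; 0.062 -0.0227; 0.064 -0.023; 0.066 -0.0225; 0.068 -0.0324; 0.07 -0.0324; 0.072 -0.0322; 0.074 -0.0322; 0.076 -0.0323; 0.078 -0.0324; 
cheek x edge pct [0.0568 0.0693 0.0705] 2151
```

The pin is entering the recess (hidden beyond 0.068) and no blocking force shows. Continuing.

move_arm --pt "0 0 0 0.002 0.02 0 0" --pt "0 0 0 0.004 0.04 0 0" --pt "0 0 0 0.006 0.06 0 0" --pt "0 0 0 0.008 0.08 0 0" --pt "0 0 0 0.008 0.08 0 0"

```text
clock: 19.0
ee_pos: [0.492, 0.1465, 0.0351]
eef_rot: [[0.1, 0.995, 0.0], [0.995, -0.1, -0.0], [-0.0, 0.0, -1.0]]
wrist_force: [2.3, 4.5, -2.3]
width: 0.225
finger_force: 30.0
```

move_arm --pt "0 0 0 0.001 0.015 0 0" --pt "0 0 0 0.003 0.03 0 0" --pt "0 0 0 0.003 0.03 0 0"

```text
clock: 19.3
ee_pos: [0.492, 0.1471, 0.035]
eef_rot: [[0.1, 0.995, -0.0], [0.995, -0.1, -0.0], [-0.0, -0.0, -1.0]]
wrist_force: [1.8, 2.6, -1.2]
width: 0.223
finger_force: 30.0
```

move_arm --pt "0 0 0 0.001 0.01 0 0" --pt "0 0 0 0.002 0.02 0 0" --pt "0 0 0 0.002 0.02 0 0"

```text
clock: 19.6
ee_pos: [0.492, 0.1473, 0.035]
eef_rot: [[0.1, 0.995, -0.0], [0.995, -0.1, -0.001], [-0.001, -0.0, -1.0]]
wrist_force: [1.4, -0.1, 0.2]
width: 0.228
finger_force: 30.0
```

```bash
python3 -c "
from h import *
st,s,T=gap()"
```

```text
19.6 pos [0.492  0.1473 0.035 ] yawY -5.77 z [-0.    -0.001 -1.   ] F [ 1.37 -0.14  0.2 ] T [-0.21 -0.33  0.11] w 0.228 ff 30.0
bar in tool: slope deg(+ = pin down) -0.0 top z at x=0 -0.0292 n 1908
pearl x [array([ 0.0349, -0.0001, -0.0374]), array([ 0.0506, -0.0002, -0.0376])]
0.05 -0.0383; 0.052 -0.0373; 0.054 -0.03; 0.056 -0.0292; 0.058 -0.0291; 0.06 -0.0286; 0.062 -0.0224; 0.064 -0.0229; 0.066 -0.0324; 0.068 -0.0327; 0.07 -0.0326; 0.072 -0.0325; 0.074 -0.0324; 0.076 -0.0326; 0.078 -0.0327; 
cheek x edge pct [0.0664 0.0665 0.0677] 2060
```

Stiff stop: the pin is at the recess back, and the bar is level. Letting go and rising.

move_arm --pt "0 0 0 0 0 0 0.3" --pt "0 0 0 0 0 0 0.5" --pt "0 0 0 0 0 0 0.8" --pt "0 0 0 0 0 0 0.8" --pt "0 0 0 0 0 0 0.8" --pt "0 0 0 0 0 0 0.8" --pt "0 0 0 0 0 0 0.8"

```text
clock: 20.35
ee_pos: [0.4921, 0.148, 0.035]
eef_rot: [[0.1, 0.995, -0.0], [0.995, -0.1, -0.0], [-0.0, -0.0, -1.0]]
wrist_force: [0.5, -0.0, 0.1]
width: 0.748
finger_force: 0.0
```

```bash
python3 -c "
from h import *
st,s,T=gap()"
```

```text
20.35 pos [0.4921 0.148  0.035 ] yawY -5.74 z [-0. -0. -1.] F [ 0.47 -0.04  0.15] T [-0.06 -0.03  0.05] w 0.748 ff 0.0
bar in tool: slope deg(+ = pin down) 0.2 top z at x=0 -0.0292 n 1890
pearl x [array([ 0.0344, -0.    , -0.0374]), array([ 0.05  , -0.    , -0.0375])]
0.05 -0.0383; 0.052 -0.0361; 0.054 -0.0292; 0.056 -0.0292; 0.058 -0.0291; 0.06 -0.0269; 0.062 -0.0225; 0.064 -0.0322; 0.066 -0.0325; 0.068 -0.0325; 0.07 -0.0323; 0.072 -0.0324; 0.074 -0.0324; 0.076 -0.0324; 0.078 -0.0326; 
cheek x edge pct [0.0655 0.0657 0.0669] 2113
```

move_arm --pt "0 0 0 0 0 0.4 0.8" --pt "0 0 0 0 0 1 0.8" --pt "0 0 0 0 0 2 0.8" --pt "0 0 0 0 0 3 0.8" --pt "0 0 0 0 0 4 0.8" --pt "0 0 0 0 0 5 0.8" --pt "0 0 0 0 0 6 0.8" --pt "0 0 0 0 0 6 0.8" --pt "0 0 0 0 0 6 0.8"

```text
clock: 21.3
ee_pos: [0.4923, 0.1482, 0.2162]
eef_rot: [[0.1, 0.995, 0.002], [0.995, -0.1, 0.0], [0.0, 0.002, -1.0]]
wrist_force: [-0.4, 1.3, 0.0]
width: 0.795
finger_force: 0.0
```

```bash
python3 - <<'E'
from h import *
st,s,W=wrist(); show(st)
cv2.imwrite('pics/w7.png',cv2.resize(s['img'],(800,600)))
P=W.reshape(-1,3); u=np.array([.1,.995]); u/=np.linalg.norm(u); n=np.array([u[1],-u[0]])
d=P[:,:2]-np.array([.4852,.0741]); a=d@u; b=d@n
m=(abs(b)<.009)&(a>0)&(a<.14)
for k in np.arange(0,.14,.005):
    q=P[m&(a>=k)&(a<k+.005)]
    if len(q): print(round(k,3),np.nanmedian(q[:,2]).round(4),end='; ')
E
```

```text
21.3 pos [0.4923 0.1482 0.2162] yawY -5.73 z [ 0.002  0.    -1.   ] F [-0.44  1.29  0.04] T [-0.05 -0.07  0.05] w 0.795 ff 0.0
0.0 0.057; 0.005 0.0571; 0.01 0.0577; 0.015 0.0643; 0.02 0.0644; 0.025 0.0707; 0.03 0.0645; 0.035 0.0644; 0.04 0.0707; 0.045 0.0648; 0.05 0.0643; 0.055 0.0643; 0.06 0.0641; 0.065 0.0643; 0.07 0.0642; 0.075 0.0642; 0.08 0.0642; 0.085 0.0643; 0.09 0.064; 0.095 0.3224; 0.1 0.3035; 0.105 0.3012; 0.11 0.0645; 0.115 0.0645; 0.12 0.071; 0.125 0.0647; 0.13 0.0641; 0.135 0.0572;
```

View pics/w7.png

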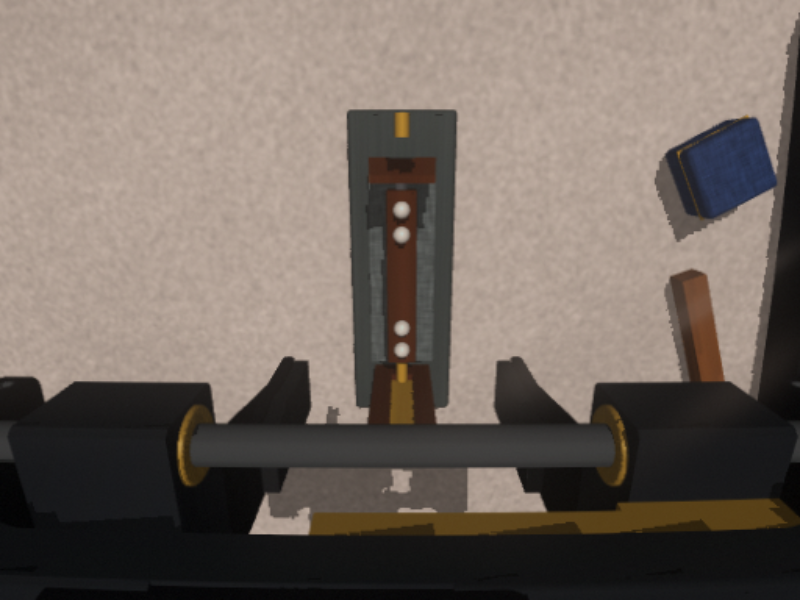

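The bar sits level (top at 0.064 m along its whole length) between the cheeks. The brass tip is in the groove at (402,372), the steel pin is in the recess at (402,187), and the gripper is clear. Handing in.

```bash
python3 -c "
from h import *
print(ctrl.close_job())"
```

```text
the job is handed in; nothing more can be done
None
```

The pearl-studded bar is fitted level, pearls up, with the brass tip in the tall cheek's groove and the steel tip home in the low cheek's recess, and I handed the job in at about 21 s (no verdict came back).

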